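# Start the hob under the kettle

### The arm

A 7-joint arm with a two-finger parallel gripper is mounted at the origin on the work surface. World frame = base frame: x ahead of the robot, y to its left, z up, the work surface at z = 0. Lengths are in m, angles in degrees, forces in N, time in s.
With the tool pointing down it reaches from about 0.425 to 0.875 m from the base axis. Payload 4.7 kg.
Tool frame: the origin (TCP) lies midway between the tips of the shut fingers; the grasp point (between the pads) lies 19 mm behind it (env.grip_depth is the distance from the TCP to the grasp point, in m); z points along the fingers, y is the line along which they close (so a half turn about z gives the same grasp; the last joint's range is limited). The gripper opens to 87 mm and grips with 3 to 60 N. Pads are 19 mm wide; open, the fingers measure 117 mm over their backs; the gripper's body (75 mm by 190 mm) begins 51 mm behind the grasp point.
Start: joints at [64.979, 18.392, -4.016, 83.108, 1.295, 78.541, -3.26], TCP at [0.283, -0.585, 0.223] pointing down, gripper open.
Joint ranges: [-163.93, 163.93], [-17.29, 119.83], [-79.2, 71.16], [3.27, 140.29], [-89.18, 269.18], [5.43, 117.66], [-154.24, 154.24]. Speed limits (degrees/s): [147.25, 147.25, 180, 180, 180, 180, 180].

### API

Orientations are given as [roll, pitch, yaw] about the fixed x, y, z axes, in that order (R = Rz(yaw) Ry(pitch) Rx(roll)).
In Python, from cell import get_obs, optics, env, nets gives the robot as it stands.
- The arm moves only by the shell command python3 -m creep 'ROWS' [FORCE]. ROWS is JSON, a list of rows, each an object of numbers: "wx", "wy", "wz": the turn, a rotation vector about the tool's x, y, z in degrees; "tx", "ty", "tz": the shift along the tool's x, y, z in mm; "gripper": the opening, from -1 (shut) to 1 (fully open). A call has 1 to 5 rows; each row is the pose to reach, as a shift and turn from the pose commanded when the call began, along the tool's axes at that moment; what a row does not reach only later rows make up. A row lasts 1/12 s, in which the tool goes at most 41.7 mm and 7.16 degrees, less where a joint would pass 70% of its speed; a pose out of reach is approached as far as the arm can. A call with a gripper value outside its range is refused whole. The fingers move at their own pace and stop on an object; FORCE is the grip in N (left out, the last holds). Time passes only in rows, so rows that repeat a pose let the fingers close. It gives the time, the measured TCP pose, the force, the opening and the grip force at its end, in the units of the state.
- get_obs(): the state, without advancing time (a new reading comes with each control period).
- optics.read_camera(name): name is "scene" or "top" or "wrist"; returns (picture, depth): 384x512x3 uint8, red, green, blue; 384x512 float32, m along the optical axis (not along the pixel's ray), 0 where there is no reading.
- optics.camera_info(name): a dict with "fovy" (degrees; the focal length in pixels is half the picture's height over the tangent of half this angle, whatever the lens; pixels are square), "cx", "cy" (the principal point, pixels), "R" (3x3) and "t" (3): a world point X has camera coordinates R X + t; the wrist camera has in their place "tool_from_camera" (4x4, takes a point from camera to tool coordinates, whose origin is the TCP and whose axes are the flange's). Camera axes: x right, y down, z forward; pixel columns grow to the right and rows downward; lengths in m; the calibration is good to about 2 mm. A picture is of the moment at which its call begins: read the wrist's pose just before it. camera_info takes no time and is no camera call.
- env.sign_off(): hands the job in; it is judged then, once.
Trained networks look in the newest picture that a camera, given by its name, has taken for a name from the list of things; names that differ only in an ending like _2 or _b are one class to them, and where a whole thing is asked for, a point or a joint stands for the part that bears it (a point fixed in the world has none). Each returns a list of dicts, best first, with "confidence" (0 to 1); they miss things now and then, are a little off and sometimes report something else, mostly with a low value. They report only what shows in the picture. A call takes as long as a camera call. They do not tell look-alikes from the thing itself.
- nets.look_for(query, camera): "point" ([x, y, z] in m, in world coordinates, good to about 4 mm: the middle of the surface that is visible of it).
- nets.place_of(query, camera): "point" ([x, y, z] in m, in world coordinates, good to about 4 mm: a listed point, or the origin of a listed thing).
The state is a dict: "time_s": time; "qpos": joint angles; "joint_velocities": joint speeds; "effort": joint torques, N m; "tool_pos": TCP position; "tool_rot": TCP orientation; "force": force on the tool from outside, world axes, zero at the start; "wrist_torque": the same for the moment, N m; "grip_width": finger opening in m; "grasp_force": force on a finger pad.
Only numpy, scipy, OpenCV 4.12 (cv2) and the standard library are available. Lean on these libraries where they do the work, as an engineer would, in place of code of your own. Each camera call takes 0.05 s, during which the arm holds its last target. There are 200 camera calls.

### The job

Set the kettle heating for tea: on the induction hob's key row, press with the fingertips, slowly and lightly, never with a jab, first the on/off key, then the select key of the cooking zone that the kettle stands on, then the plus key, letting each key come back up before you press the next. Do not press any other key, and do not lift or shift the hob, the kettle or the other kitchen things standing about. Finish with the fingers off everything.

Things in the scene. Friction and masses are not known exactly. Their poses are not given: they have to be found in the camera images.
- hob: two-zone portable induction hob, 350 mm deep (x), 600 mm wide (y), 3.2 kg, loose on rubber feet. Origin under its centre; x to its back, away from the robot, y to the left as the robot faces it. Black glass top 58 mm high; in front an aluminium panel, 75 x 600 mm, 56 mm high, with two flat black displays and six grey keys 9 mm proud: from left lock, left zone, minus, plus, right zone, on/off.
- zone_left (a point): centre of the left cooking zone, on the glass, marked by a printed ring of 190 mm diameter; its select key lies straight in front of it. Hob frame x = 45, y = 150, z = 58 mm
- zone_right (a point): centre of the right cooking zone, on the glass, marked by a printed ring of 190 mm diameter; its select key lies straight in front of it. Hob frame x = 45, y = -150, z = 58 mm
- key_power_top (a point): the centre of the top of the on/off key, round, 30 mm across, at the right-hand end of the row; hob frame x = -137.5 mm, y = -245 mm, z = 65 mm
- key_zone_right_top (a point): the centre of the top of the right zone's select key, round, 24 mm across, in front of the right zone; hob frame x = -137.5 mm, y = -150 mm, z = 65 mm
- key_plus_top (a point): the centre of the top of the plus key, 24 mm square, right of the middle of the hob and marked with a cross; hob frame x = -137.5 mm, y = -30 mm, z = 65 mm
- key_minus_top (a point): the centre of the top of the minus key, 24 mm square, left of the middle of the hob and marked with a single bar; hob frame x = -137.5 mm, y = 30 mm, z = 65 mm
- key_zone_left_top (a point): the centre of the top of the left zone's select key, round, 24 mm across, in front of the left zone; hob frame x = -137.5 mm, y = 150 mm, z = 65 mm
- key_lock_top (a point): the centre of the top of the lock key, oblong 18 x 28 mm, at the left-hand end of the row; hob frame x = -137.5 mm, y = 245 mm, z = 65 mm
- key_power (a joint): travel of the on/off key. Values: 0 up, 0.006 m fully down; a spring returns it (1.2 N to start it moving, 3.8 N at 2 mm, 9 N at the soft stop); a press counts once it is 2 mm down for 0.1 s. Pressing slowly with 5 to 6 N is right; over 25 N is too hard.
- key_zone_right (a joint): travel of the right zone's select key. Same spring and values as the on/off key.
- key_plus (a joint): travel of the plus key. Same spring and values as the on/off key.
- key_minus (a joint): travel of the minus key, not to be pressed. Same spring and values as the on/off key.
- key_zone_left (a joint): travel of the left zone's select key. Same spring and values as the on/off key.
- key_lock (a joint): travel of the lock key, not to be pressed. Same spring and values as the on/off key.
- kettle: steel stove kettle, 170 mm in diameter, black arched handle up to 203 mm high, spout reaching 130 mm from its axis along its x, pointing roughly away from the robot; about 0.85 kg. It stands on one of the hob's two zones, within 12 mm of its centre (left zone: its y in the hob's frame is positive; right zone: negative). Origin under its centre.
- silicone_lid: grey silicone pan lid, 160 mm in diameter, 33 mm high with its knob, lying on the hob's other zone. Origin under its centre.
- spatula: bamboo spatula, 222 mm long, 42 mm wide, 7 mm thick, lying on the glass between the two zones, roughly along the hob's x with its handle end towards the keys. Origin under its middle; x along it towards the blade.
- teapot: white ceramic teapot, 133 mm high, 128 mm in diameter, spout and handle reaching 120 and 104 mm from its axis; on the ledge right of the hob. Origin under its centre.
- cup: glass cup, 85 mm high, 72 mm across its rim, on the ledge in front of the hob's left corner, nearer the robot. Origin under its centre.
- canister: aluminium canister with a ribbed twist cap, 114 mm high, 90 mm in diameter, left of the hob. Origin under its centre.
- bowl: blue ceramic rice bowl, 50 mm high, 110 mm across, on the ledge in front of the hob's right corner, nearer the robot. Origin under its centre.
Mind the look-alikes: they are no part of the job. What is shaped like the cup but orange or yellow is not meant.

How it is judged:
By the outcome, as a careful person would: the job done as asked, in the order asked, and still so for the second after the job is handed in, with the robot touching nothing.
It also fails if it takes over 54 s, if anything falls off the work surface, if the arm or the gripper's body presses on something with over 40 N, if the wrist force passes 120 N, or if a joint passes its speed limit or range.

## Working session

There is one attempt and no reset: what is moved stays moved. The work goes in short steps, Python scripts to look and compute and a shell command to move; the robot and the scene stay as the last step left them, time stands still between calls to the robot, and variables do not carry over. Pictures are saved under pics/ and viewed, at most 10 in all, crops included, and the job is handed in when it is done.

```bash
mkdir -p pics; ls; cat > h.py <<'E'
import numpy as np, cv2
from cell import get_obs, optics, env, nets
E
python3 - <<'E'
from h import *
o=get_obs(); print(o['time_s'],o['tool_pos'],o['tool_rot'],o['force'],o['grip_width'])
a,d=optics.read_camera('top'); b,e=optics.read_camera('scene')
cv2.imwrite('pics/top.png',a[:,:,::-1]); cv2.imwrite('pics/scene.png',b[:,:,::-1])
for q in ['key_power_top','key_zone_right_top','key_plus_top','key_zone_left_top','key_lock_top','kettle','silicone_lid','hob']:
    for r in nets.place_of(q,'top')[:2]: print(q,np.round(r['point'],4),round(r['confidence'],2))
E
```

```text
pics
0.0 [ 0.28289943 -0.58458366  0.22145127] [-1.79888529e+02  7.17770752e-03  2.58314782e+01] [-0.13711636  0.56685654  0.28930734] 0.08716141340948114
key_power_top [ 0.486  -0.3146  0.0668] 0.58
key_zone_right_top [ 0.486  -0.2206  0.0642] 0.39
key_plus_top [ 0.4845 -0.1029  0.0634] 0.57
key_zone_left_top [0.4843 0.173  0.0679] 0.62
key_zone_left_top [0.4885 0.0761 0.0604] 0.41
key_lock_top [0.4835 0.1685 0.0613] 0.55
kettle [ 0.6759 -0.2235  0.0611] 0.94
kettle [ 0.4844 -0.1051  0.066 ] 0.47
silicone_lid [0.6756 0.0823 0.0584] 0.61
hob [ 0.6222 -0.0726 -0.    ] 0.71
```

View pics/top.png

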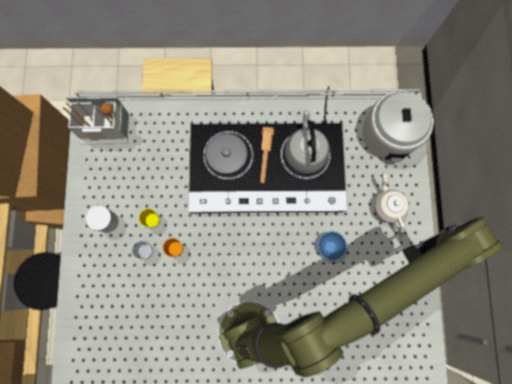

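View pics/scene.png

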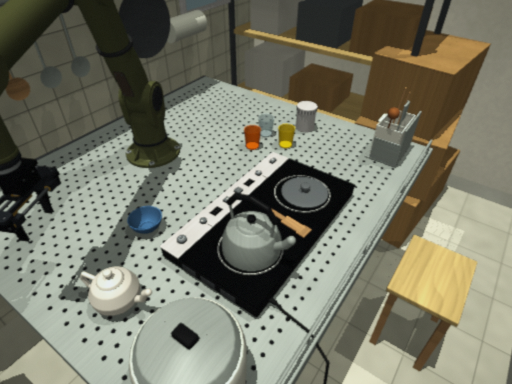

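The top view shows the kettle at (305,152) over the right-hand zone and the lid at (228,155) on the left one. The keys lie along row 200: lock 203, left zone 228, minus 259, plus 275, right zone 306, on/off 331. So the order is on/off, right zone, plus. The displays at 244 and 290 could be taken for keys. The networks' key spacings match the given layout, with the hob's yaw near 0. I'll approach shut-fingered at height, then take one close look.

```bash
python3 -m creep '[{"tx":30,"ty":-15,"wz":6,"gripper":-1},{"tx":60,"ty":-30,"wz":12,"gripper":-1},{"tx":90,"ty":-45,"wz":18,"gripper":-1},{"tx":120,"ty":-60,"wz":24,"gripper":-1},{"tx":150,"ty":-76,"wz":25.8,"gripper":-1}]' 10
```

```text
validation failed for argument at $[0]...
```

```bash
python3 -m creep '[{"wx":0,"wy":0,"wz":6,"tx":30,"ty":-15,"tz":0,"gripper":-1},{"wx":0,"wy":0,"wz":12,"tx":60,"ty":-30,"tz":0,"gripper":-1},{"wx":0,"wy":0,"wz":18,"tx":90,"ty":-45,"tz":0,"gripper":-1},{"wx":0,"wy":0,"wz":24,"tx":120,"ty":-60,"tz":0,"gripper":-1},{"wx":0,"wy":0,"wz":25.8,"tx":150,"ty":-76,"tz":0,"gripper":-1}]' 10
```

```text
time_s: 0.92
tool_pos: [0.3859, -0.4501, 0.2227]
tool_rot: [180.0, -0.0, -0.3]
force: [0.8, -0.4, 0.0]
grip_width: 0.0613
grasp_force: 0.0
```

```bash
python3 -m creep '[{"wx":0,"wy":0,"wz":0,"tx":20,"ty":-27,"tz":0,"gripper":-1},{"wx":0,"wy":0,"wz":0,"tx":40,"ty":-54,"tz":0,"gripper":-1},{"wx":0,"wy":0,"wz":0,"tx":60,"ty":-81,"tz":0,"gripper":-1},{"wx":0,"wy":0,"wz":0,"tx":80,"ty":-108,"tz":0,"gripper":-1},{"wx":0,"wy":0,"wz":0,"tx":98,"ty":-134,"tz":0,"gripper":-1}]'
python3 - <<'E'
from h import *
o=get_obs(); print(o['tool_pos'],o['tool_rot'],o['force'],o['grip_width'])
a,d=optics.read_camera('wrist'); cv2.imwrite('pics/w1.png',a[:,:,::-1]); np.savez('w1.npz',a=a,d=d,p=o['tool_pos'],r=o['tool_rot'])
for q in ['key_power_top','key_zone_right_top','key_plus_top']:
    for r in nets.place_of(q,'wrist')[:2]: print(q,np.round(r['point'],4),round(r['confidence'],2))
E
```

```text
time_s: 1.33
tool_pos: [0.4841, -0.3155, 0.2229]
tool_rot: [180.0, -0.0, 0.1]
force: [0.5, 0.2, 0.4]
grip_width: 0.0283
grasp_force: 0.0
[ 0.4841268  -0.31552934  0.22285281] [ 1.79981695e+02 -3.85611586e-02  6.30336563e-02] [0.54433953 0.19818238 0.41257722] 0.028332145007588887
key_power_top [ 0.4858 -0.3203  0.0678] 0.58
key_zone_right_top [ 0.4842 -0.2249  0.0637] 0.93
key_plus_top [ 0.4831 -0.1055  0.0634] 0.92
key_plus_top [ 0.4848 -0.3179  0.0689] 0.16
```

View pics/w1.png

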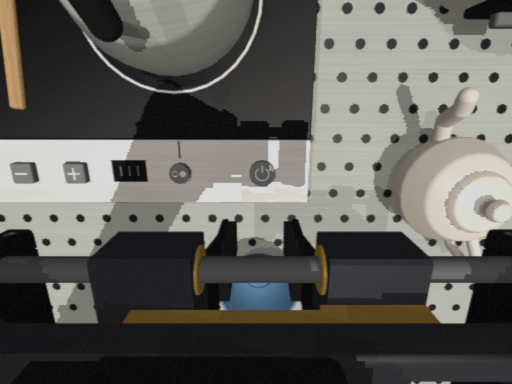

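The wrist picture shows minus (24,173), plus (75,173), a display (129,171), right zone (180,173) and on/off (262,173), with the kettle above the right-zone key. Next I'll convert the key pixels to positions.

```bash
python3 - <<'E'
from h import *
from scipy.spatial.transform import Rotation as R
w=np.load('w1.npz'); c=optics.camera_info('wrist'); T=np.array(c['tool_from_camera']); f=192/np.tan(np.radians(c['fovy']/2))
Rw=R.from_euler('xyz',w['r'],degrees=True).as_matrix()
for n,u,v in [('minus',24,173),('plus',75,173),('right',180,173),('power',262,173)]:
    z=np.median(w['d'][v-3:v+4,u-3:u+4]); P=np.array([(u-c['cx'])/f*z,(v-c['cy'])/f*z,z])
    print(n,np.round(Rw@(T[:3,:3]@P+T[:3,3])+w['p'],4))
E
```

```text
minus [ 0.4856 -0.0472  0.0646]
plus [ 0.4856 -0.1053  0.0647]
right [ 0.4856 -0.2252  0.065 ]
power [ 0.4855 -0.3187  0.065 ]
```

```bash
python3 -m creep '[{"wx":0,"wy":0,"wz":0,"tx":1,"ty":3.5,"tz":30,"gripper":-1},{"wx":0,"wy":0,"wz":0,"tx":1,"ty":3.5,"tz":60,"gripper":-1},{"wx":0,"wy":0,"wz":0,"tx":1,"ty":3.5,"tz":90,"gripper":-1},{"wx":0,"wy":0,"wz":0,"tx":1,"ty":3.5,"tz":115,"gripper":-1},{"wx":0,"wy":0,"wz":0,"tx":1,"ty":3.5,"tz":135,"gripper":-1}]'; python3 -m creep '[{"wx":0,"wy":0,"wz":0,"tx":0,"ty":0,"tz":3,"gripper":-1},{"wx":0,"wy":0,"wz":0,"tx":0,"ty":0,"tz":6,"gripper":-1},{"wx":0,"wy":0,"wz":0,"tx":0,"ty":0,"tz":9,"gripper":-1},{"wx":0,"wy":0,"wz":0,"tx":0,"ty":0,"tz":12,"gripper":-1},{"wx":0,"wy":0,"wz":0,"tx":0,"ty":0,"tz":12,"gripper":-1}]'
```

```text
time_s: 1.95
tool_pos: [0.4817, -0.3223, 0.0852]
tool_rot: [-180.0, 0.2, -0.2]
force: [-0.1, -0.2, -0.2]
grip_width: 0.0006
grasp_force: 0.0
time_s: 2.37
tool_pos: [0.4844, -0.3214, 0.0764]
tool_rot: [179.9, -0.1, 0.0]
force: [0.5, -0.8, 0.2]
grip_width: 0.0004
grasp_force: 0.0
```

```bash
python3 -m creep '[{"wx":0,"wy":0,"wz":0,"tx":0.5,"ty":-2,"tz":1.5,"gripper":-1},{"wx":0,"wy":0,"wz":0,"tx":0.5,"ty":-2,"tz":3,"gripper":-1},{"wx":0,"wy":0,"wz":0,"tx":0.5,"ty":-2,"tz":4.5,"gripper":-1},{"wx":0,"wy":0,"wz":0,"tx":0.5,"ty":-2,"tz":6,"gripper":-1},{"wx":0,"wy":0,"wz":0,"tx":0.5,"ty":-2,"tz":7.5,"gripper":-1}]'; python3 -m creep '[{"wx":0,"wy":0,"wz":0,"tx":0,"ty":0,"tz":0.7,"gripper":-1},{"wx":0,"wy":0,"wz":0,"tx":0,"ty":0,"tz":1.4,"gripper":-1},{"wx":0,"wy":0,"wz":0,"tx":0,"ty":0,"tz":2.1,"gripper":-1},{"wx":0,"wy":0,"wz":0,"tx":0,"ty":0,"tz":2.8,"gripper":-1},{"wx":0,"wy":0,"wz":0,"tx":0,"ty":0,"tz":3.5,"gripper":-1}]'
```

```text
time_s: 2.78
tool_pos: [0.4846, -0.3188, 0.068]
tool_rot: [180.0, -0.0, 0.0]
force: [-0.0, 0.4, 0.8]
grip_width: 0.0003
grasp_force: 0.0
time_s: 3.2
tool_pos: [0.4845, -0.3189, 0.0647]
tool_rot: [180.0, -0.0, 0.0]
force: [-1.5, -0.6, 2.3]
grip_width: 0.0004
grasp_force: 1.0
```

```bash
python3 -m creep '[{"wx":0,"wy":0,"wz":0,"tx":0,"ty":0,"tz":0.7,"gripper":-1},{"wx":0,"wy":0,"wz":0,"tx":0,"ty":0,"tz":1.4,"gripper":-1},{"wx":0,"wy":0,"wz":0,"tx":0,"ty":0,"tz":2.1,"gripper":-1},{"wx":0,"wy":0,"wz":0,"tx":0,"ty":0,"tz":2.8,"gripper":-1},{"wx":0,"wy":0,"wz":0,"tx":0,"ty":0,"tz":2.8,"gripper":-1}]'
```

```text
time_s: 3.62
tool_pos: [0.4846, -0.3188, 0.0621]
tool_rot: [180.0, -0.0, 0.0]
force: [-1.8, 0.8, 5.4]
grip_width: 0.0003
grasp_force: 2.7
```

```bash
python3 -m creep '[{"wx":0,"wy":0,"wz":0,"tx":0,"ty":0,"tz":0.3,"gripper":-1},{"wx":0,"wy":0,"wz":0,"tx":0,"ty":0,"tz":0.3,"gripper":-1},{"wx":0,"wy":0,"wz":0,"tx":0,"ty":0,"tz":0.3,"gripper":-1},{"wx":0,"wy":0,"wz":0,"tx":0,"ty":0,"tz":0.3,"gripper":-1}]'; python3 -m creep '[{"wx":0,"wy":0,"wz":0,"tx":0,"ty":0,"tz":-2,"gripper":-1},{"wx":0,"wy":0,"wz":0,"tx":0,"ty":0,"tz":-5,"gripper":-1},{"wx":0,"wy":0,"wz":0,"tx":0,"ty":0,"tz":-10,"gripper":-1},{"wx":0,"wy":0,"wz":0,"tx":0,"ty":0,"tz":-16,"gripper":-1},{"wx":0,"wy":0,"wz":0,"tx":0,"ty":0,"tz":-24,"gripper":-1}]'
```

```text
time_s: 3.95
tool_pos: [0.4846, -0.3188, 0.0619]
tool_rot: [180.0, -0.0, 0.0]
force: [-1.8, 0.7, 5.6]
grip_width: 0.0003
grasp_force: 2.8
time_s: 4.37
tool_pos: [0.4842, -0.3186, 0.0854]
tool_rot: [-180.0, 0.0, 0.0]
force: [0.3, -1.4, 0.6]
grip_width: 0.0003
grasp_force: 0.0
```

```bash
python3 -m creep '[{"wx":0,"wy":0,"wz":0,"tx":0.5,"ty":-25,"tz":0,"gripper":-1},{"wx":0,"wy":0,"wz":0,"tx":0.5,"ty":-50,"tz":0,"gripper":-1},{"wx":0,"wy":0,"wz":0,"tx":0.5,"ty":-75,"tz":0,"gripper":-1},{"wx":0,"wy":0,"wz":0,"tx":0.5,"ty":-94,"tz":0,"gripper":-1},{"wx":0,"wy":0,"wz":0,"tx":0.5,"ty":-94,"tz":0,"gripper":-1}]'; python3 -m creep '[{"wx":0,"wy":0,"wz":0,"tx":0,"ty":0,"tz":4,"gripper":-1},{"wx":0,"wy":0,"wz":0,"tx":0,"ty":0,"tz":8,"gripper":-1},{"wx":0,"wy":0,"wz":0,"tx":0,"ty":0,"tz":12,"gripper":-1},{"wx":0,"wy":0,"wz":0,"tx":0,"ty":0,"tz":15,"gripper":-1},{"wx":0,"wy":0,"wz":0,"tx":0,"ty":0,"tz":17,"gripper":-1}]'
python3 - <<'E'
from h import *
a,d=optics.read_camera('wrist'); cv2.imwrite('pics/w2.png',a[:,:,::-1]); o=get_obs();print(o['tool_pos'],o['force'])
E
```

```text
time_s: 4.78
tool_pos: [0.4858, -0.2197, 0.0861]
tool_rot: [-179.9, -0.0, 0.4]
force: [0.7, -0.0, -0.4]
grip_width: 0.0003
grasp_force: 0.0
time_s: 5.2
tool_pos: [0.4844, -0.2256, 0.0676]
tool_rot: [-180.0, 0.1, -0.1]
force: [0.1, 0.1, -0.2]
grip_width: 0.0005
grasp_force: 0.0
[ 0.48426719 -0.22529907  0.06736871] [ 0.23684224 -0.18305116  0.02039084]
```

View pics/w2.png

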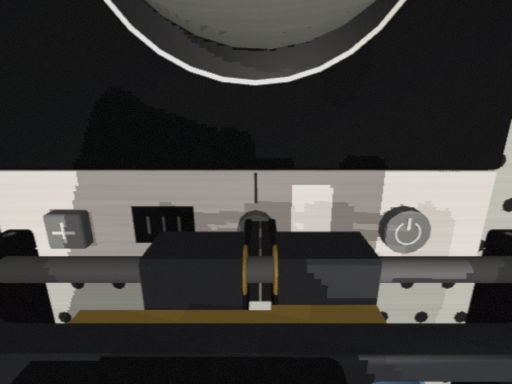

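The fingers at (260,240) stand centred over the right-zone key at (256,215). The on/off key at (407,230) is back up, and plus is at (67,230). I'll press now.

```bash
python3 -m creep '[{"wx":0,"wy":0,"wz":0,"tx":0.3,"ty":0,"tz":0.7,"gripper":-1},{"wx":0,"wy":0,"wz":0,"tx":0.3,"ty":0,"tz":1.4,"gripper":-1},{"wx":0,"wy":0,"wz":0,"tx":0.3,"ty":0,"tz":2.1,"gripper":-1},{"wx":0,"wy":0,"wz":0,"tx":0.3,"ty":0,"tz":2.8,"gripper":-1},{"wx":0,"wy":0,"wz":0,"tx":0.3,"ty":0,"tz":3.3,"gripper":-1}]'; python3 -m creep '[{"wx":0,"wy":0,"wz":0,"tx":0,"ty":0,"tz":0.6,"gripper":-1},{"wx":0,"wy":0,"wz":0,"tx":0,"ty":0,"tz":1.2,"gripper":-1},{"wx":0,"wy":0,"wz":0,"tx":0,"ty":0,"tz":1.8,"gripper":-1},{"wx":0,"wy":0,"wz":0,"tx":0,"ty":0,"tz":2.4,"gripper":-1},{"wx":0,"wy":0,"wz":0,"tx":0,"ty":0,"tz":2.4,"gripper":-1}]'
```

```text
time_s: 5.67
tool_pos: [0.4854, -0.2248, 0.0653]
tool_rot: [180.0, -0.0, 0.0]
force: [0.1, 0.4, 0.7]
grip_width: 0.0001
grasp_force: 0.7
time_s: 6.08
tool_pos: [0.4854, -0.2249, 0.063]
tool_rot: [180.0, -0.0, 0.0]
force: [-1.7, 0.0, 3.6]
grip_width: 0.0004
grasp_force: 2.1
```

```bash
python3 -m creep '[{"wx":0,"wy":0,"wz":0,"tx":0,"ty":0,"tz":0.6,"gripper":-1},{"wx":0,"wy":0,"wz":0,"tx":0,"ty":0,"tz":1.3,"gripper":-1},{"wx":0,"wy":0,"wz":0,"tx":0,"ty":0,"tz":1.3,"gripper":-1},{"wx":0,"wy":0,"wz":0,"tx":0,"ty":0,"tz":1.3,"gripper":-1},{"wx":0,"wy":0,"wz":0,"tx":0,"ty":0,"tz":1.3,"gripper":-1}]'; python3 -m creep '[{"wx":0,"wy":0,"wz":0,"tx":0,"ty":0,"tz":-2,"gripper":-1},{"wx":0,"wy":0,"wz":0,"tx":0,"ty":0,"tz":-5,"gripper":-1},{"wx":0,"wy":0,"wz":0,"tx":0,"ty":0,"tz":-10,"gripper":-1},{"wx":0,"wy":0,"wz":0,"tx":0,"ty":0,"tz":-16,"gripper":-1},{"wx":0,"wy":0,"wz":0,"tx":0,"ty":0,"tz":-24,"gripper":-1}]'
```

```text
time_s: 6.5
tool_pos: [0.4854, -0.2248, 0.0618]
tool_rot: [180.0, -0.0, 0.0]
force: [-2.1, 1.1, 5.5]
grip_width: 0.0007
grasp_force: 2.9
time_s: 6.92
tool_pos: [0.4848, -0.2245, 0.0854]
tool_rot: [-180.0, 0.1, 0.0]
force: [0.2, -0.3, -0.4]
grip_width: 0.0006
grasp_force: 0.0
```

Next is plus, at y = -0.105: shift ty by -120.

```bash
python3 -m creep '[{"wx":0,"wy":0,"wz":0,"tx":0,"ty":-30,"tz":0,"gripper":-1},{"wx":0,"wy":0,"wz":0,"tx":0,"ty":-60,"tz":0,"gripper":-1},{"wx":0,"wy":0,"wz":0,"tx":0,"ty":-90,"tz":0,"gripper":-1},{"wx":0,"wy":0,"wz":0,"tx":0,"ty":-120,"tz":0,"gripper":-1},{"wx":0,"wy":0,"wz":0,"tx":0,"ty":-120,"tz":0,"gripper":-1}]'; python3 -m creep '[{"wx":0,"wy":0,"wz":0,"tx":0,"ty":0,"tz":4,"gripper":-1},{"wx":0,"wy":0,"wz":0,"tx":0,"ty":0,"tz":8,"gripper":-1},{"wx":0,"wy":0,"wz":0,"tx":0,"ty":0,"tz":12,"gripper":-1},{"wx":0,"wy":0,"wz":0,"tx":0,"ty":0,"tz":15,"gripper":-1},{"wx":0,"wy":0,"wz":0,"tx":0,"ty":0,"tz":17,"gripper":-1}]'
python3 - <<'E'
from h import *
a,d=optics.read_camera('wrist'); cv2.imwrite('pics/w3.png',a[:,:,::-1]); o=get_obs();print(o['tool_pos'],o['force'])
E
```

```text
time_s: 7.33
tool_pos: [0.4856, -0.0978, 0.0862]
tool_rot: [-179.9, -0.0, 0.5]
force: [0.2, 0.0, 0.7]
grip_width: 0.0003
grasp_force: 0.0
time_s: 7.75
tool_pos: [0.4847, -0.1058, 0.0676]
tool_rot: [-180.0, 0.1, -0.1]
force: [0.4, -0.1, 0.4]
grip_width: 0.0004
grasp_force: 0.0
[ 0.48450783 -0.10553449  0.06739721] [-0.77526821 -0.11562254  0.04175108]
```

View pics/w3.png

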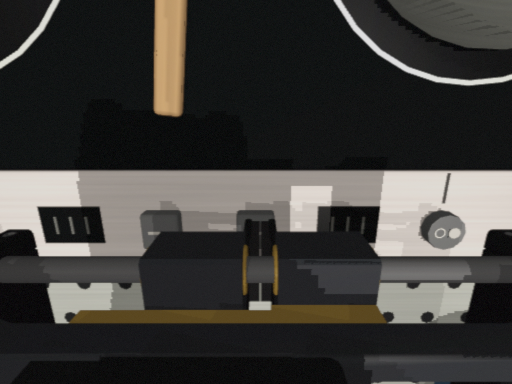

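The fingers at (260,240) are centred over plus at (256,215). Minus at (161,225) is clear to the left, and the right-zone key at (443,230) is back up.

```bash
python3 -m creep '[{"wx":0,"wy":0,"wz":0,"tx":0,"ty":0,"tz":0.7,"gripper":-1},{"wx":0,"wy":0,"wz":0,"tx":0,"ty":0,"tz":1.4,"gripper":-1},{"wx":0,"wy":0,"wz":0,"tx":0,"ty":0,"tz":2.1,"gripper":-1},{"wx":0,"wy":0,"wz":0,"tx":0,"ty":0,"tz":2.8,"gripper":-1},{"wx":0,"wy":0,"wz":0,"tx":0,"ty":0,"tz":3.3,"gripper":-1}]'; python3 -m creep '[{"wx":0,"wy":0,"wz":0,"tx":0,"ty":0,"tz":0.6,"gripper":-1},{"wx":0,"wy":0,"wz":0,"tx":0,"ty":0,"tz":1.2,"gripper":-1},{"wx":0,"wy":0,"wz":0,"tx":0,"ty":0,"tz":1.8,"gripper":-1},{"wx":0,"wy":0,"wz":0,"tx":0,"ty":0,"tz":2.4,"gripper":-1},{"wx":0,"wy":0,"wz":0,"tx":0,"ty":0,"tz":2.4,"gripper":-1}]'
```

```text
time_s: 8.22
tool_pos: [0.4853, -0.1048, 0.0653]
tool_rot: [180.0, -0.0, 0.0]
force: [-0.5, 0.8, 1.6]
grip_width: 0.0008
grasp_force: 0.7
time_s: 8.63
tool_pos: [0.4853, -0.1048, 0.063]
tool_rot: [180.0, -0.0, 0.0]
force: [-1.7, -0.0, 4.8]
grip_width: 0.0007
grasp_force: 2.1
```

```bash
python3 -m creep '[{"wx":0,"wy":0,"wz":0,"tx":0,"ty":0,"tz":0.6,"gripper":-1},{"wx":0,"wy":0,"wz":0,"tx":0,"ty":0,"tz":1.3,"gripper":-1},{"wx":0,"wy":0,"wz":0,"tx":0,"ty":0,"tz":1.3,"gripper":-1},{"wx":0,"wy":0,"wz":0,"tx":0,"ty":0,"tz":1.3,"gripper":-1},{"wx":0,"wy":0,"wz":0,"tx":0,"ty":0,"tz":1.3,"gripper":-1}]'; python3 -m creep '[{"wx":0,"wy":0,"wz":0,"tx":0,"ty":0,"tz":-2,"gripper":-1},{"wx":0,"wy":0,"wz":0,"tx":0,"ty":0,"tz":-5,"gripper":-1},{"wx":0,"wy":0,"wz":0,"tx":0,"ty":0,"tz":-15,"gripper":-1},{"wx":0,"wy":0,"wz":0,"tx":0,"ty":0,"tz":-40,"gripper":-1},{"wx":0,"wy":0,"wz":0,"tx":0,"ty":0,"tz":-75,"gripper":-1}]';  python3 -m creep '[{"wx":0,"wy":0,"wz":0,"tx":0,"ty":0,"tz":-30,"gripper":-1},{"wx":0,"wy":0,"wz":0,"tx":0,"ty":0,"tz":-50,"gripper":-1},{"wx":0,"wy":0,"wz":0,"tx":0,"ty":0,"tz":-50,"gripper":-1},{"wx":0,"wy":0,"wz":0,"tx":0,"ty":0,"tz":-50,"gripper":-1},{"wx":0,"wy":0,"wz":0,"tx":0,"ty":0,"tz":-50,"gripper":-1}]'
python3 - <<'E'
from h import *
a,d=optics.read_camera('wrist'); cv2.imwrite('pics/w4.png',a[:,:,::-1]); o=get_obs();print(o['tool_pos'],o['force'])
E
```

```text
time_s: 9.05
tool_pos: [0.4853, -0.1048, 0.0618]
tool_rot: [180.0, -0.0, 0.0]
force: [-1.1, 0.6, 5.1]
grip_width: 0.0005
grasp_force: 2.9
time_s: 9.47
tool_pos: [0.4827, -0.1042, 0.1348]
tool_rot: [-179.9, 0.3, 0.0]
force: [0.8, -0.5, -0.0]
grip_width: 0.0004
grasp_force: 0.0
time_s: 9.88
tool_pos: [0.4846, -0.1047, 0.1857]
tool_rot: [-180.0, 0.1, 0.0]
force: [-0.2, -0.2, -0.0]
grip_width: 0.0005
grasp_force: 0.0
[ 0.48423524 -0.10460899  0.18521299] [ 0.67656648  0.04023342 -0.2322627 ]
```

View pics/w4.png

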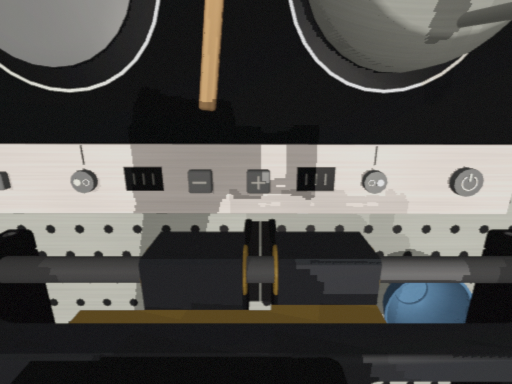

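The picture shows all keys up: plus (258,182), right zone (375,182) and on/off (468,182). The hob is undisturbed and the fingers are clear.

```bash
python3 -c "
from h import *
print(env.sign_off())"
```

```text
the job is handed in; nothing more can be done
None
```

I pressed on/off, the right zone's select key (the kettle stands on that zone) and plus, in that order, each at about 5 to 5.6 N. All keys came back up, nothing was shifted, and the job is handed in with the fingers clear; the sign-off gave no verdict.

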